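# Set and clamp the sensor bracket

### The job

On the sloping panel, slide the slotted sensor bracket along its two bolts until its red pointer lines up with the red mark on the scale (not the blue one), while the clamp is still loose. Then turn the black round clamp knob clockwise until it is properly tight, so that the bracket stays clamped at the mark, and let go. Leave the other things on the table as they are.

Things in the scene. Friction and masses are not known exactly. Their poses are not given: they have to be found in the camera images.
- fixture: Fixed stand with a grey sloping panel 370 mm wide (along y), 150 mm along the slope. Origin on the table, 105 mm below the centre of the face; z up. The face looks up and to its own -x side (towards the robot and its right), inclined 30 degrees: up the slope is (cos30, 0, sin30), out of the face is n = (-sin30, 0, cos30) in the fixture's axes. Two 8 mm bolts stand out of it along n, at y = -40 and +40 mm.
- guide_screw (a point): Top of the head of the bolt at y = -40 mm: a fixed guide screw that keeps the bracket on the panel without clamping it. Head 18 mm wide, its top 13 mm off the face. Not to be turned.
- knob_center (a point): Point on the clamp knob's axis, 34 mm off the panel face, at y = +40 mm; it does not turn, its axes are the fixture's. The knob is a round black fluted cylinder 39 mm in diameter, 20 to 44 mm off the face, axis along n (30 degrees from vertical). Grip it at any angle about its axis. Nothing within 65 mm of the axis stands higher than 20 mm off the face.
- knob_top (a point): Centre of the knob's outer end. Clockwise seen from outside (looking along -n) tightens. How far it is turned at the start is unknown: about 0.7 to 2.1 rad until the washer meets the bracket, then it stiffens over some tenths of a radian. Friction about 0.12 N m when free; tight at 0.3 N m; harder does no harm (to 0.6 N m). It stays where it is left: turn it in several grasps.
- clamp_washer: Brass washer, 30 mm in diameter, 4 mm thick, below the knob. It does not turn; it moves along the knob's axis towards the panel, 4 mm per radian of the knob. Its origin is on the axis, on the panel face when the knob is fully open; it meets the bracket when about 8.4 mm below that and then presses on it.
- bracket: Loose aluminium bracket on the panel, 0.15 to 0.3 kg, 230 mm long (y -145 to +85 mm), 50 mm wide, 6 mm thick, with two slots 68 x 10 mm centred at y = -40 and +40 mm over the bolts. It slides along the fixture's y, 30 mm either way from the middle, 1 mm play across. Origin: middle of its underside, on the panel face; axes as the fixture's (z straight up). Carries a blue sensor head.
- sensor (a point): Point on the centre line of the bracket's blue sensor head, 34 mm off the panel face, at bracket y = -120 mm. The head is a block 30 mm wide (along y), 26 mm along the slope, 6 to 52 mm off the face along n. Grip it across its 30 mm width, fingers closing along y.
- pointer (a point): Tip of the bracket's small red pointer, on its upslope edge at bracket y = 0.
- red_mark: Red T-shaped mark on the white scale above the bracket, a 4 mm wide line lying up the slope; origin at the line's middle, axes as the fixture's. The pointer must have the same position along the fixture's y (pointer 10 to 55 mm short of it at the start, towards -y). Flat: no obstacle.
- blue_mark: Blue mark of the same shape elsewhere on the scale: the old setting, of no use. Flat.
- screwdriver: Loose screwdriver on the table; leave alone.
- wrench: Loose wrench on the table; leave alone.
- red_block: Red block 50 x 35 x 25 mm standing on the table; leave alone.
- mug: White mug, 90 mm high; leave alone.
- screw_jar: Small jar, 70 mm high; leave alone.
- tape_roll: Yellow roll of tape lying flat, 64 mm wide, 20 mm high; leave alone.

How it is judged:
On the way, in this order (a step that is already met when the one before it is completed fails the run):
1. the red pointer is at the red mark, within 3 mm, with the clamp still loose (y of pointer in the frame of red_mark between -0.003 and 0.003 m and contact force between clamp_washer and bracket below 1 N), for 0.3 s.
2. the clamp knob is tight: its washer presses on the bracket with more than 10 N (contact force between clamp_washer and bracket above 10 N), for 0.3 s.
At the end, for the whole second after the job is handed in: The pointer stands within 3 mm of the red mark along the scale, the washer presses on the bracket with more than 10 N, and the bracket is at rest (y of pointer in the frame of red_mark between -0.003 and 0.003 m and contact force between clamp_washer and bracket above 10 N and linear speed of bracket below 0.01 m/s); the robot touches nothing.
It fails at once if another thing on the table was moved by more than 20 mm (distance of any of screwdriver, wrench, red_block, mug, screw_jar, tape_roll from where it was at the start of the episode above 0.02 m).
It also fails if it takes over 61 s, if anything falls off the work surface, if the arm or the gripper's body presses on something with over 40 N, if the wrist force passes 120 N, or if a joint passes its speed limit or range.

### The arm

A 7-joint arm with a two-finger parallel gripper is mounted at the origin on the work surface. World frame = base frame: x ahead of the robot, y to its left, z up, the work surface at z = 0. Lengths are in m, angles in rad, forces in N, time in s.
With the tool pointing down it reaches from about 0.425 to 0.925 m from the base axis. Payload 6.8 kg.
Tool frame: the origin (TCP) lies midway between the tips of the shut fingers; the grasp point (between the pads) lies 19 mm behind it; y points along the fingers, z is the direction in which the jaws open and shut, and the axes are right-handed (so a half turn about y gives the same grasp; the last joint's range is limited). The gripper opens to 85 mm and grips with 20 to 120 N. Pads are 22 mm wide; open, the fingers measure 114 mm over their backs; the gripper's body (76 mm by 85 mm) begins 54 mm behind the grasp point. The pads swing forward as they close: fully open they stand 13 mm farther back than shut.
Start: joints at [-1.284, 0.477, 0.022, 1.555, -0.011, 1.109, -0.083], TCP at [0.26, 0.623, 0.231] pointing down, gripper open.
Joint ranges: [-2.96, 2.96], [-0.34, 2.1], [-1.41, 1.46], [0.24, 2.44], [-1.37, 4.51], [0.17, 1.92], [-2.96, 2.96]. Speed limits (rad/s): [2.39, 2.39, 3.14, 3.14, 3.14, 3.14, 3.14].

### API

Orientations are given as a unit quaternion [w, x, y, z].
In Python, from station import bot gives the robot as it stands. The module is installed in compiled form; this text tells all that it offers.
- The arm moves only by the shell command python3 -m crank 'ROWS' [FORCE]. ROWS is JSON, a list of rows, each an object with "linear": the shift along the tool's x, y, z in m, a list of three; "dr": the turn, a rotation vector about the tool's x, y, z in degrees, a list of three; "hand": the gripper command: -1 is shut, 1 is fully open, values between are in proportion. A call has 1 to 10 rows; each row is the pose to reach, as a shift and turn from the pose commanded when the call began, along the tool's axes at that moment; what a row does not reach only later rows make up. A row lasts 1/12 s, in which the tool goes at most 41.7 mm and 7.16 degrees, less where a joint would pass 70% of its speed; a pose out of reach is approached as far as the arm can. A call with a gripper value outside its range is refused whole. The fingers move at their own pace and stop on an object; FORCE is the grip in N (left out, the last holds). Time passes only in rows, so rows that repeat a pose let the fingers close. It gives the time, the measured TCP pose, the force and the opening at its end, in the units of the state.
- bot.get_obs(): the state, without advancing time (a new reading comes with each control period).
- bot.read_camera(name): name is "side" or "top"; returns the picture (420x560x3 uint8, blue, green, red); there is no depth.
- bot.camera_params(name): a dict with "K" (3x3 intrinsics, pixels), "R" (3x3) and "t" (3): a world point X has camera coordinates R X + t. Camera axes: x right, y down, z forward; pixel columns grow to the right and rows downward; lengths in m; the calibration is good to about 2 mm. A picture is of the moment at which its call begins. camera_params takes no time and is no camera call.
- bot.hand_in(): hands the job in, once; it reports no verdict.
Trained networks look in the newest picture that a camera, given by its name, has taken for a name from the list of things; names that differ only in an ending like _2 or _b are one class to them, and where a whole thing is asked for, a point or a joint stands for the part that bears it (a point fixed in the world has none). Each returns a list of dicts, best first, with "score" (0 to 1); they miss things now and then, are a little off and sometimes report something else, mostly with a low value. They report only what shows in the picture. A call takes as long as a camera call.
- bot.search_frame(camera, target): "extent" ([left, top, right, bottom] in pixels, round what is visible of it).
- bot.cut_out(camera, target): "pixels" (420x560 bool, what is visible of it) and "extent" ([left, top, right, bottom] in pixels, round what is visible of it).
- bot.place_of(camera, target): "xy" ([column, row] in pixels: a listed point, or the origin of a listed thing).
The state is a dict: "t": time; "q": joint angles; "joint_vel": joint speeds; "joint_torque": joint torques, N m; "eef_pos": TCP position; "tool_rot": TCP orientation; "contact_force": force on the tool from outside, world axes, zero at the start; "torque": the same for the moment, N m; "gripper_width": opening from 0.0 (shut) to 1.0 (fully open).
Only numpy, scipy, OpenCV 4.12 (cv2) and the standard library are available. Lean on these libraries where they do the work, as an engineer would, in place of code of your own. Each camera call takes 0.05 s, during which the arm holds its last target. There are 200 camera calls.

## Working session

There is one attempt and no reset: what is moved stays moved. The work goes in short steps, Python scripts to look and compute and a shell command to move; the robot and the scene stay as the last step left them, time stands still between calls to the robot, and variables do not carry over. Pictures are saved under pics/ and viewed, about 8 in all and at most 12, crops included, and the job is handed in when it is done.

```bash
mkdir -p pics; ls; cat > h.py <<'E'
import numpy as np, cv2
from scipy.optimize import least_squares
from scipy.spatial.transform import Rotation as R
from station import bot
def obs():
    o=bot.get_obs(); return o
def rot(q): return R.from_quat([q[1],q[2],q[3],q[0]])
CP={c:bot.camera_params(c) for c in("side","top")}
def proj(c,X):
    p=CP[c]; v=np.array(p["K"])@(np.array(p["R"])@np.array(X)+np.array(p["t"])); return v[:2]/v[2]
def tri(uv):
    f=lambda X:np.concatenate([proj(c,X)-uv[c] for c in uv])
    s=least_squares(f,[0.6,0.1,0.1]); return s.x,np.abs(s.fun).max()
E
python3 - <<'E'
from h import *
o=obs()
for k in o: print(k,np.round(o[k],3))
for c in CP: 
    cv2.imwrite(f'pics/{c}0.png',bot.read_camera(c))
    p=CP[c]; print(c, np.round(-np.array(p["R"]).T@p["t"],3), np.round(p["K"][0][0]))
for n in ["fixture","guide_screw","knob_center","knob_top","sensor","pointer","red_mark","blue_mark","bracket","clamp_washer"]:
    uv={}
    for c in CP:
        r=bot.place_of(c,n)
        for d in r[:2]: print(n,c,np.round(d["xy"],1),round(d["score"],2))
        if r: uv[c]=np.array(r[0]["xy"])
    if len(uv)==2: x,e=tri(uv); print('  ',n,np.round(x,4),round(e,2))
print(obs()["t"])
E
```

```text
pics
t 0.0
q [-1.284  0.478  0.022  1.556 -0.011  1.109 -0.083]
joint_vel [-0.001  0.001 -0.    -0.002  0.    -0.001  0.   ]
joint_torque [ 1.0000e-03 -5.9646e+01  1.6080e+00 -2.8119e+01  1.2000e-02  9.0000e-03
  0.0000e+00]
eef_pos [0.259 0.623 0.23 ]
tool_rot [-0.693  0.694 -0.139  0.139]
contact_force [0.158 0.437 0.826]
torque [0.021 0.033 0.021]
gripper_width 0.995
side [ 0.458 -1.086  1.105] 525.0
top [ 0.456 -0.04   1.457] 497.0
fixture side [284.1 254. ] 0.9
fixture top [292.2 213.6] 0.88
   fixture [ 0.5598 -0.0569 -0.0105] 0.63
guide_screw side [295.2 229.8] 0.61
guide_screw top [308.2 199.9] 0.85
   guide_screw [ 0.5864 -0.099   0.1254] 0.64
knob_center side [269.5 215.7] 0.86
knob_center side [263.  370.4] 0.72
knob_center top [290.6 223.9] 0.79
   knob_center [ 0.5223 -0.0504  0.1391] 0.76
knob_top side [268.6 214.7] 0.82
knob_top side [331.2 336.3] 0.57
knob_top top [287.2 224.7] 0.75
   knob_top [ 0.5205 -0.0414  0.1347] 0.75
sensor side [318.8 246. ] 0.98
sensor top [337.9 178.9] 0.87
   sensor [ 0.6381 -0.1785  0.1395] 0.03
pointer side [294.1 217.5] 0.74
pointer top [289.6 199.3] 0.82
   pointer [ 0.5894 -0.0491  0.1234] 0.74
red_mark side [291.  211.3] 0.53
red_mark top [284.  203.1] 0.38
   red_mark [ 0.5806 -0.034   0.1332] 1.53
blue_mark side [306.3 214.5] 0.58
blue_mark top [295.1 192.7] 0.57
blue_mark top [293.8 215.7] 0.2
   blue_mark [ 0.6125 -0.0642  0.1442] 3.7
bracket side [290.3 230.8] 0.9
bracket side [285.4 254.4] 0.19
bracket top [299.7 201.6] 0.86
bracket top [292.7 214.3] 0.16
   bracket [ 0.5801 -0.0766  0.1013] 0.95
1.1
```

View pictures.

```bash
python3 - <<'E'
import cv2,numpy as np
a=cv2.imread('pics/side0.png');b=cv2.imread('pics/top0.png')
f=lambda im,x,y:cv2.resize(im[y:y+110,x:x+130],(780,560)[:2] if 0 else (520,440),interpolation=cv2.INTER_CUBIC)
cv2.imwrite('pics/c1.png',np.hstack([cv2.resize(a[180:290,220:360],(400,314),interpolation=cv2.INTER_CUBIC),cv2.resize(b[150:260,240:380],(400,314),interpolation=cv2.INTER_CUBIC)]))
cv2.imwrite('pics/full.png',np.hstack([cv2.resize(a,(400,300)),cv2.resize(b,(400,300))]))
E
```

```text
(no output)
```

View pics/c1.png

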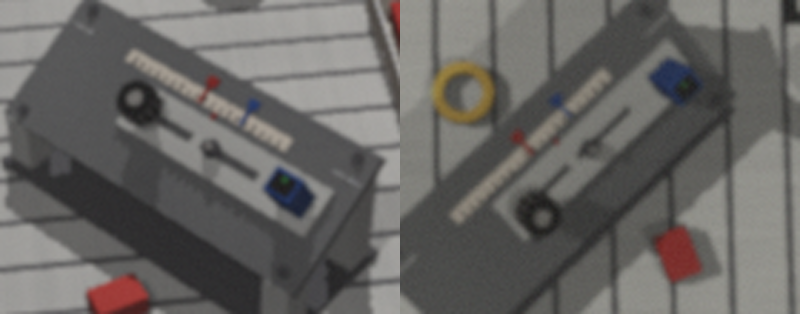

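View pics/full.png

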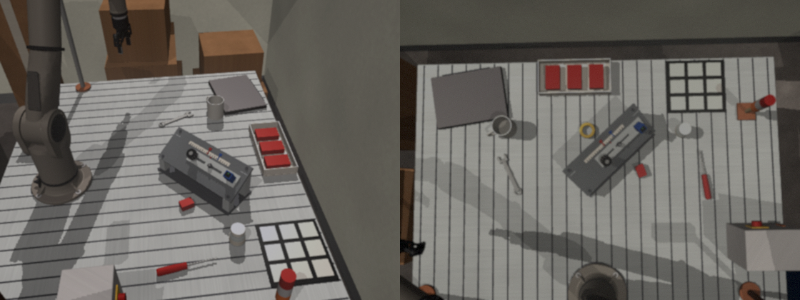

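```bash
cat >> h.py <<'E'
S,C=np.sin(np.pi/6),np.cos(np.pi/6)
def fx(p,u,y,h):  # face coords -> world; p=[x,y,yaw]
    l=np.array([C*u-S*h,y,.105+S*u+C*h]); c,s=np.cos(p[2]),np.sin(p[2])
    return np.array([p[0]+c*l[0]-s*l[1],p[1]+s*l[0]+c*l[1],l[2]])
E
python3 - <<'E'
from h import *
D={}
for c in CP:
    bot.read_camera(c)
    for n in ["guide_screw","knob_center","knob_top","sensor","pointer","red_mark","blue_mark","fixture","bracket"]:
        r=bot.place_of(c,n)
        if r: D[c,n]=np.array(r[0]["xy"])
M=lambda v:{"guide_screw":(0,-.04,.013),"knob_center":(0,.04,.034),"knob_top":(0,.04,.044),"sensor":(0,v[3]-.12,.034),"pointer":(v[4],v[3],.006),"red_mark":(v[5],v[6],0),"blue_mark":(v[5],v[7],0),"bracket":(0,v[3],0)}
def f(v):
    m=M(v); r=[]
    for (c,n),uv in D.items():
        X=np.array([v[0],v[1],0]) if n=="fixture" else fx(v,*m[n])
        r+=list(proj(c,X)-uv)
    return np.array(r)
s=least_squares(f,[.56,-.057,.7,-.02,.03,.05,.01,-.03],loss='soft_l1')
print(np.round(s.x,4), np.degrees(s.x[2]))
for k,e in zip(D,f(s.x).reshape(-1,2)): print(k,np.round(e,1))
np.save('fit.npy',s.x)
out=[]
for c in CP:
    im=cv2.imread(f'pics/{c}0.png'); k=8; ctr=proj(c,fx(s.x,.03,-.01,0)); x,y=int(ctr[0])-25,int(ctr[1])-25
    z=cv2.resize(im[y:y+50,x:x+50],(400,400),interpolation=cv2.INTER_CUBIC); out.append(z); print(c,x,y)
    e=im.copy()
    for a,b in[(-.075,-.185),(-.075,.185),(.075,.185),(.075,-.185)]: cv2.circle(e,tuple(int(q*8) for q in proj(c,fx(s.x,a,b,0))),8*2,(0,255,0),1,shift=3)
    for a in np.arange(-.1,.11,.02): pass
    out[-1]=np.vstack([z,cv2.resize(e[150:290,205:385],(400,200) if 0 else (257,200)).copy().repeat(1,1) if 0 else cv2.copyMakeBorder(cv2.resize(e[150:270,220:400],(300,200)),0,0,0,100,0)])
cv2.imwrite('pics/c2.png',np.hstack(out))
E
```

```text
[ 0.5619 -0.0599  0.7265 -0.0197  0.031   0.0415  0.0051 -0.0465] 41.62472658755433
('side', 'guide_screw') [-0.4 -1.8]
('side', 'knob_center') [-37.6   1.4]
('side', 'knob_top') [ 0.6 -0.7]
('side', 'sensor') [-0.5  0.1]
('side', 'pointer') [0.7 0.6]
('side', 'red_mark') [-0.4  0.8]
('side', 'blue_mark') [-1.8  5.8]
('side', 'fixture') [1.5 1. ]
('side', 'bracket') [-1.3 -4.2]
('top', 'guide_screw') [-1.8 -1.3]
('top', 'knob_center') [-0.4  0.9]
('top', 'knob_top') [3.4 2.3]
('top', 'pointer') [ 4.1 -2.2]
('top', 'red_mark') [-2.4 -4.7]
('top', 'blue_mark') [-0.5 -1.2]
('top', 'fixture') [ 0.3 -1.9]
('top', 'bracket') [-0.3  0.9]
side 267 193
top 264 174
```

View pics/c2.png

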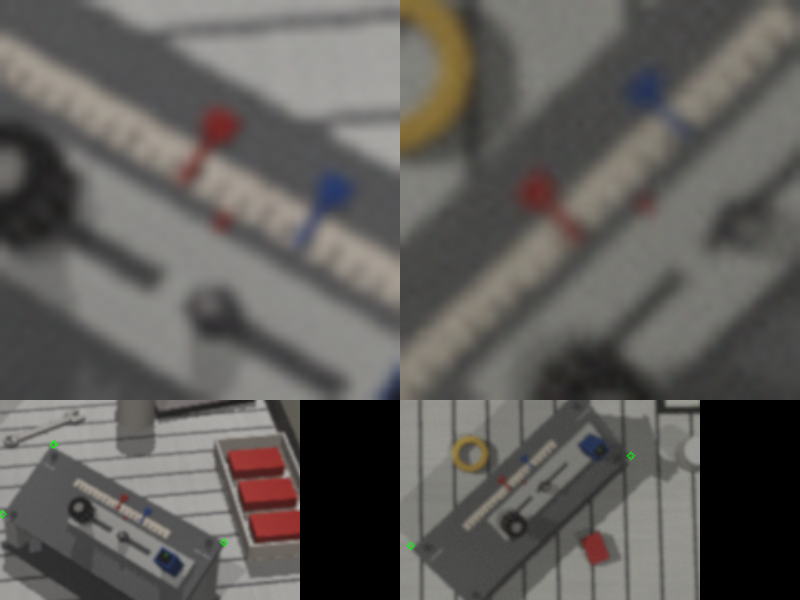

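```bash
python3 - <<'E'
from h import *
s0=np.load('fit.npy')
so,to=np.array([267,193]),np.array([264,174])
s=lambda x,y:so+np.array([x,y])/8-.44; t=lambda x,y:to+np.array([x,y])/8-.44
D=[("side","sensor",np.array([318.8,246.]),1),("top","sensor",np.array([337.9,178.9]),1),
("side","knob_top",np.array([268.6,214.7]),1),("top","knob_top",np.array([287.2,224.7]),1),("side","guide",s(212,308),1),("top","guide",t(345,222),1),
("side","ptr",s(224,218),1),("top","ptr",t(245,204),1),("side","rl",s(183,181),1),("top","rl",t(178,239),1),("side","rh",s(220,125),1),("top","rh",t(137,190),1),
("side","bl",s(301,245),1),("top","bl",t(282,130),1),("side","bh",s(333,188),1),("top","bh",t(245,88),1)]
def M(v): return {"guide":(0,-.04,.013),"knob_top":(0,.04,.044),"sensor":(0,v[3]-.12,.034),"ptr":(v[4],v[3],.006),"rl":(v[5],v[6],0),"rh":(v[8],v[6],0),"bl":(v[5],v[7],0),"bh":(v[8],v[7],0)}
f=lambda v:np.array([proj(c,fx(v,*M(v)[n]))-uv for c,n,uv,w in D]).ravel()
r=least_squares(f,list(s0)+[.06],loss='soft_l1')
print(np.round(r.x,4),np.degrees(r.x[2]))
for d,e in zip(D,f(r.x).reshape(-1,2)): print(d[:2],np.round(e,1))
print('ptr->red',r.x[6]-r.x[3]); np.save('fit2.npy',r.x)
print('sensor',fx(r.x,0,r.x[3]-.12,.034),'knob',fx(r.x,0,.04,.034))
E
```

```text
[ 0.5611 -0.0609  0.7143 -0.0185  0.0285  0.0345  0.0062 -0.0442  0.0569] 40.92517063773219
('side', 'sensor') [0.2 0.8]
('top', 'sensor') [-0.9 -0.1]
('side', 'knob_top') [-1.5 -1.2]
('top', 'knob_top') [ 1.4 -0.1]
('side', 'guide') [-0.1  0.4]
('top', 'guide') [ 0.  -0.2]
('side', 'ptr') [-0.6  0.4]
('top', 'ptr') [-0.3 -0.7]
('side', 'rl') [-0.2 -0.1]
('top', 'rl') [-0.8 -1.1]
('side', 'rh') [-0.1  0.4]
('top', 'rh') [-0.5 -0.8]
('side', 'bl') [-1.1  0.4]
('top', 'bl') [0.1 0.1]
('side', 'bh') [-0.3  0.9]
('top', 'bh') [-0.  -0.5]
ptr->red 0.024767977013977174
sensor [ 0.63902626 -0.17667972  0.13444486] knob [ 0.52207356 -0.04178562  0.13444486]
```

```bash
cat >> h.py <<'E'
V=np.load('fit2.npy')
def target(u,y,hgrasp,ang=0,sgn=1):
    """desired TCP pose: approach -n, grasp point at (u,y,h); jaw axis rotated ang(deg) about n from sgn*fixture y"""
    c,s=np.cos(V[2]),np.sin(V[2]); n=np.array([-S*c,-S*s,C]); yf=np.array([-s,c,0])
    z=R.from_rotvec(np.radians(ang)*n).apply(sgn*yf); yy=-n
    return fx(V,u,y,hgrasp-.019), R.from_matrix(np.c_[np.cross(yy,z),yy,z])
def rel(T):
    o=bot.get_obs(); r=rot(o["tool_rot"]); 
    return np.round(r.inv().apply(T[0]-o["eef_pos"]),4), np.round((r.inv()*T[1]).as_rotvec(degrees=True),1)
def face(p=None):
    """TCP in face coords u,y,h"""
    p=bot.get_obs()["eef_pos"] if p is None else p
    d=np.array(p)-fx(V,0,0,0); c,s=np.cos(V[2]),np.sin(V[2])
    return np.round([d@[C*c,C*s,S],d@[-s,c,0],d@[-S*c,-S*s,C]],4)
E
python3 - <<'E'
from h import *
print(rot(obs()["tool_rot"]).as_matrix().round(2))
for s in(1,-1): print(rel(target(0,V[3]-.12,.134,0,s)))
for n in ["mug","screw_jar","tape_roll","red_block"]:
    uv={}
    for c in CP:
        r=bot.search_frame(c,n)
        if r: e=r[0]["extent"]; uv[c]=np.array([(e[0]+e[2])/2,(e[1]+e[3])/2])
    if len(uv)==2: print(n,np.round(tri(uv)[0],3))
E
```

```text
[[ 0.92 -0.    0.38]
 [-0.38 -0.    0.92]
 [-0.   -1.   -0.  ]]
(array([ 0.6399,  0.0267, -0.6285]), array([ 16.6, -62. , -26.8]))
(array([ 0.6399,  0.0267, -0.6285]), array([ 30.4, 113.4,  18.8]))
mug [0.67  0.375 0.032]
screw_jar [ 0.641 -0.362  0.033]
```

```bash
L='{"linear":[0.64,0,-0.63],"dr":[16.6,-62,-26.8],"hand":1}'; python3 -m crank '[{"linear":[0.64,0,-0.63],"dr":[16.6,-62,-26.8],"hand":1},{"linear":[0.64,0,-0.63],"dr":[16.6,-62,-26.8],"hand":1},{"linear":[0.64,0,-0.63],"dr":[16.6,-62,-26.8],"hand":1},{"linear":[0.64,0,-0.63],"dr":[16.6,-62,-26.8],"hand":1},{"linear":[0.64,0,-0.63],"dr":[16.6,-62,-26.8],"hand":1},{"linear":[0.64,0,-0.63],"dr":[16.6,-62,-26.8],"hand":1},{"linear":[0.64,0,-0.63],"dr":[16.6,-62,-26.8],"hand":1},{"linear":[0.64,0,-0.63],"dr":[16.6,-62,-26.8],"hand":1},{"linear":[0.64,0,-0.63],"dr":[16.6,-62,-26.8],"hand":1},{"linear":[0.64,0,-0.63],"dr":[16.6,-62,-26.8],"hand":1}]' 30; python3 -c "
from h import *
print(rel(target(0,V[3]-.12,.134)),face(),obs()['q'].__repr__())"
```

```text
t: 3.33
eef_pos: [0.4035, 0.28, 0.2308]
tool_rot: [0.715, -0.594, -0.365, 0.053]
contact_force: [-0.0, 1.1, -0.4]
gripper_width: 0.999
(array([-0.1091, -0.0428, -0.5123]), array([ 1.1, -5.2, -2.5])) [0.1532 0.3608 0.0568] array([-0.93263323, -0.05540715,  0.16870021,  2.33200988,  0.1271358 ,
        0.38948575,  1.32115052])
```

```bash
python3 -m crank '[{"linear":[-0.109,-0.043,-0.512],"dr":[1.1,-5.2,-2.5],"hand":1},{"linear":[-0.109,-0.043,-0.512],"dr":[1.1,-5.2,-2.5],"hand":1},{"linear":[-0.109,-0.043,-0.512],"dr":[1.1,-5.2,-2.5],"hand":1},{"linear":[-0.109,-0.043,-0.512],"dr":[1.1,-5.2,-2.5],"hand":1},{"linear":[-0.109,-0.043,-0.512],"dr":[1.1,-5.2,-2.5],"hand":1},{"linear":[-0.109,-0.043,-0.512],"dr":[1.1,-5.2,-2.5],"hand":1},{"linear":[-0.109,-0.043,-0.512],"dr":[1.1,-5.2,-2.5],"hand":1},{"linear":[-0.109,-0.043,-0.512],"dr":[1.1,-5.2,-2.5],"hand":1},{"linear":[-0.109,-0.043,-0.512],"dr":[1.1,-5.2,-2.5],"hand":1},{"linear":[-0.109,-0.043,-0.512],"dr":[1.1,-5.2,-2.5],"hand":1}]'; python3 -c "
from h import *
print(rel(target(0,V[3]-.12,.134)),face(),obs()['q'].__repr__())"
```

```text
t: 4.17
eef_pos: [0.5007, 0.0537, 0.218]
tool_rot: [0.702, -0.58, -0.408, 0.068]
contact_force: [-0.0, 0.2, -0.6]
gripper_width: 1.005
(array([-0.0818, -0.0291, -0.265 ]), array([ 0.5, -0.1, -0.4])) [0.082  0.1261 0.0832] array([-0.65046283,  0.04020122,  0.64897681,  2.30191205, -0.75122881,
        0.51715558,  2.88337115])
```

```bash
python3 -m crank '[{"linear":[-0.082,-0.03,-0.265],"dr":[0,140,0],"hand":1},{"linear":[-0.082,-0.03,-0.265],"dr":[0,140,0],"hand":1},{"linear":[-0.082,-0.03,-0.265],"dr":[0,140,0],"hand":1},{"linear":[-0.082,-0.03,-0.265],"dr":[0,140,0],"hand":1},{"linear":[-0.082,-0.03,-0.265],"dr":[0,140,0],"hand":1},{"linear":[-0.082,-0.03,-0.265],"dr":[0,140,0],"hand":1},{"linear":[-0.082,-0.03,-0.265],"dr":[0,140,0],"hand":1},{"linear":[-0.082,-0.03,-0.265],"dr":[0,140,0],"hand":1},{"linear":[-0.082,-0.03,-0.265],"dr":[0,140,0],"hand":1},{"linear":[-0.082,-0.03,-0.265],"dr":[0,140,0],"hand":1}]'; python3 -c "
from h import *
print(rel(target(0,V[3]-.12,.134)),rel(target(0,V[3]-.12,.134,0,-1)),face(),obs()['q'].__repr__())"
```

```text
t: 5.0
eef_pos: [0.6076, -0.2017, 0.2045]
tool_rot: [0.808, -0.51, 0.082, -0.285]
contact_force: [-0.0, 0.1, -0.2]
gripper_width: 0.998
(array([ 0.0015, -0.0003, -0.0008]), array([  0.6, -72. ,  -0.2])) (array([ 0.0015, -0.0003, -0.0008]), array([  0.3, 108. ,   0.7])) [ 0.0002 -0.1368  0.1147] array([-0.2030601 ,  0.52986   ,  0.89332553,  1.91236305, -1.10452329,
        1.06377201,  2.289207  ])
```

```bash
python3 -m crank '[{"linear":[0,0,0],"dr":[0,60,0],"hand":1},{"linear":[0,0,0],"dr":[0.3,108,0.7],"hand":1},{"linear":[0,0,0],"dr":[0.3,108,0.7],"hand":1},{"linear":[0,0,0],"dr":[0.3,108,0.7],"hand":1},{"linear":[0,0,0],"dr":[0.3,108,0.7],"hand":1},{"linear":[0,0,0],"dr":[0.3,108,0.7],"hand":1},{"linear":[0,0,0],"dr":[0.3,108,0.7],"hand":1},{"linear":[0,0,0],"dr":[0.3,108,0.7],"hand":1},{"linear":[0,0,0],"dr":[0.3,108,0.7],"hand":1},{"linear":[0,0,0],"dr":[0.3,108,0.7],"hand":1}]';  python3 -m crank '[{"linear":[0,0,0],"dr":[0,36,0],"hand":1},{"linear":[0,0,0],"dr":[0,36,0],"hand":1},{"linear":[0,0,0],"dr":[0,36,0],"hand":1},{"linear":[0,0,0],"dr":[0,36,0],"hand":1},{"linear":[0,0,0],"dr":[0,36,0],"hand":1},{"linear":[0,0,0],"dr":[0,36,0],"hand":1}]'; python3 - <<'E'
from h import *
print(rel(target(0,V[3]-.12,.036,0,-1)),face(),obs()['q'].__repr__())
a=bot.read_camera("side");b=bot.read_camera("top")
cv2.imwrite('pics/c3.png',np.hstack([cv2.resize(a[150:270,240:380],(400,343)),cv2.resize(b[120:240,260:400],(400,343))]))
E
```

```text
t: 5.83
eef_pos: [0.6077, -0.2004, 0.2049]
tool_rot: [0.609, -0.246, 0.54, -0.526]
contact_force: [-0.5, 0.6, -0.0]
gripper_width: 0.999
t: 6.33
eef_pos: [0.6077, -0.2004, 0.2045]
tool_rot: [0.413, -0.072, 0.702, -0.576]
contact_force: [-0.7, 0.4, -1.0]
gripper_width: 1.002
(array([0.0008, 0.0973, 0.0027]), array([0.1, 0.6, 0.2])) [ 0.0011 -0.1359  0.1143] array([-0.34029986,  0.68943593,  1.16639065,  1.91710529, -1.26210359,
        1.25991105,  0.52057368])
```

View pics/c3.png

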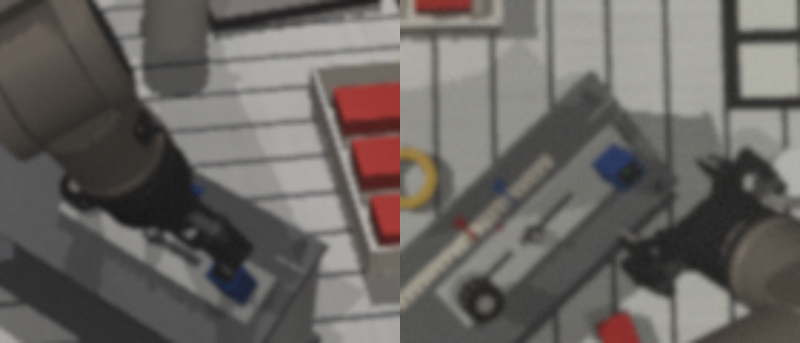

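```bash
python3 -m crank '[{"linear":[0.001,0.025,0.003],"dr":[0,0.6,0],"hand":1},{"linear":[0.001,0.05,0.003],"dr":[0,0.6,0],"hand":1},{"linear":[0.001,0.075,0.003],"dr":[0,0.6,0],"hand":1},{"linear":[0.001,0.088,0.003],"dr":[0,0.6,0],"hand":1},{"linear":[0.001,0.095,0.003],"dr":[0,0.6,0],"hand":1},{"linear":[0.001,0.095,0.003],"dr":[0,0.6,0],"hand":1}]';  python3 -m crank '[{"linear":[0,0,0],"dr":[0,0,0],"hand":-0.2},{"linear":[0,0,0],"dr":[0,0,0],"hand":-0.3},{"linear":[0,0,0],"dr":[0,0,0],"hand":-0.4},{"linear":[0,0,0],"dr":[0,0,0],"hand":-0.5},{"linear":[0,0,0],"dr":[0,0,0],"hand":-1},{"linear":[0,0,0],"dr":[0,0,0],"hand":-1},{"linear":[0,0,0],"dr":[0,0,0],"hand":-1},{"linear":[0,0,0],"dr":[0,0,0],"hand":-1}]' 25; python3 - <<'E'
from h import *
print(rel(target(0,V[3]-.12,.036,0,-1)),face(),obs()['q'].__repr__())
E
```

```text
t: 6.93
eef_pos: [0.6446, -0.1711, 0.1207]
tool_rot: [0.412, -0.071, 0.703, -0.575]
contact_force: [0.3, -0.1, 0.5]
gripper_width: 1.003
t: 7.6
eef_pos: [0.6444, -0.1733, 0.1223]
tool_rot: [0.411, -0.07, 0.703, -0.577]
contact_force: [-2.5, -2.8, 4.6]
gripper_width: 0.35
(array([-0.0007,  0.0034, -0.0009]), array([-0. ,  0.2,  0.2])) [-0.0007 -0.1395  0.0204] array([-0.25768168,  0.73363539,  0.9243045 ,  1.92327356, -1.34779413,
        1.08010032,  0.5458462 ])
```

```bash
python3 -m crank '[{"linear":[0,0,-0.005],"dr":[0,0,0],"hand":-1},{"linear":[0,0,-0.01],"dr":[0,0,0],"hand":-1},{"linear":[0,0,-0.015],"dr":[0,0,0],"hand":-1},{"linear":[0,0,-0.02],"dr":[0,0,0],"hand":-1},{"linear":[0,0,-0.0245],"dr":[0,0,0],"hand":-1},{"linear":[0,0,-0.0245],"dr":[0,0,0],"hand":-1},{"linear":[0,0,-0.0245],"dr":[0,0,0],"hand":-1}]'; python3 - <<'E'
from h import *
print(face(),obs()['q'].__repr__())
a=bot.read_camera("side");b=bot.read_camera("top")
cv2.imwrite('pics/side4.png',a);cv2.imwrite('pics/top4.png',b)
cv2.imwrite('pics/c4.png',np.hstack([cv2.resize(a[193:243,267:317],(400,400),interpolation=cv2.INTER_CUBIC),cv2.resize(b[174:224,264:314],(400,400),interpolation=cv2.INTER_CUBIC)]))
for c in CP:print(c,[np.round(bot.place_of(c,n)[0]["xy"],1) if bot.place_of(c,n) else None for n in("pointer","red_mark")])
E
```

```text
t: 8.18
eef_pos: [0.6282, -0.155, 0.1227]
tool_rot: [0.41, -0.069, 0.703, -0.577]
contact_force: [-3.2, -3.8, 7.8]
gripper_width: 0.352
[-0.0006 -0.1151  0.0208] array([-0.29045095,  0.69695778,  0.92139149,  1.97867801, -1.34898229,
        1.04502437,  0.55569235])
side [None, None]
top [array([285.3, 207.2]), array([284.8, 202.7])]
```

View pics/c4.png

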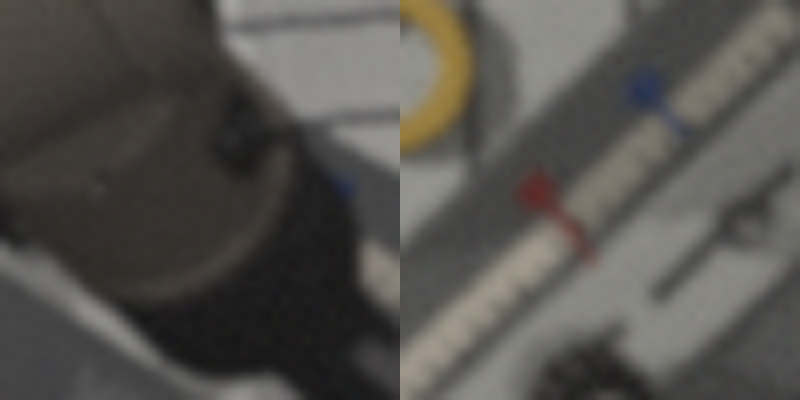

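```bash
cat >> h.py <<'E'
def prof(c,im,us,h=0.,y0=-.03,y1=.04):
    """redness profile centre along fixture y for each u"""
    out=[]
    ys=np.arange(y0,y1,.0005)
    f=im.astype(np.float32); red=cv2.subtract(f[:,:,2],np.maximum(f[:,:,1],f[:,:,0]))
    for u in us:
        P=np.array([proj(c,fx(V,u,y,h)) for y in ys],np.float32)
        w=cv2.remap(red,P[None,:,0],P[None,:,1],cv2.INTER_LINEAR)[0]
        i=w.argmax(); m=np.abs(ys-ys[i])<.006; ww=np.clip(w-.3*w.max(),0,None)*m
        out.append((round(float(u),4),round(float((ys*ww).sum()/ww.sum()),4),round(float(w.max()))))
    return out
E
python3 - <<'E'
from h import *
for f,c in(("top4","top"),("top0","top"),("side0","side")):
    im=cv2.imread(f'pics/{f}.png'); print(f)
    for a in prof(c,im,np.arange(.02,.064,.003)): print(a, end=' ')
    print('\n h6',prof(c,im,np.arange(.02,.036,.003),.006))
E
```

```text
top4
(0.02, 0.0079, 13) (0.023, 0.0073, 18) (0.026, 0.0074, 18) (0.029, 0.0072, 22) (0.032, 0.0067, 25) (0.035, 0.0064, 28) (0.038, 0.0066, 26) (0.041, 0.0065, 25) (0.044, 0.0064, 29) (0.047, 0.0067, 31) (0.05, 0.0071, 39) (0.053, 0.0068, 47) (0.056, 0.0072, 43) (0.059, 0.0061, 30) (0.062, 0.0051, 11) 
 h6 [(0.02, 0.0087, 6), (0.023, 0.0083, 13), (0.026, 0.0077, 17), (0.029, 0.0078, 18), (0.032, 0.0076, 22), (0.035, 0.0071, 25)]
top0
(0.02, -0.0183, 14) (0.023, -0.0183, 21) (0.026, -0.0184, 16) (0.029, 0.0066, 16) (0.032, 0.0064, 26) (0.035, 0.0064, 31) (0.038, 0.0064, 30) (0.041, 0.0062, 29) (0.044, 0.0063, 31) (0.047, 0.0067, 36) (0.05, 0.007, 46) (0.053, 0.0074, 54) (0.056, 0.0071, 52) (0.059, 0.0066, 32) (0.062, 0.0066, 13) 
 h6 [(0.02, -0.0173, 7), (0.023, -0.0178, 14), (0.026, -0.0178, 21), (0.029, -0.0179, 16), (0.032, 0.007, 16), (0.035, 0.0069, 25)]
side0
(0.02, -0.0198, 2) (0.023, -0.0165, 5) (0.026, -0.0162, 16) (0.029, -0.0161, 32) (0.032, -0.0159, 28) (0.035, 0.0063, 27) (0.038, 0.0064, 39) (0.041, 0.0063, 34) (0.044, 0.0067, 35) (0.047, 0.0065, 34) (0.05, 0.0064, 38) (0.053, 0.0064, 57) (0.056, 0.0062, 73) (0.059, 0.0064, 72) (0.062, 0.0067, 52) 
 h6 [(0.02, -0.0219, 2), (0.023, -0.0198, 6), (0.026, -0.0196, 22), (0.029, -0.0193, 35), (0.032, -0.019, 24), (0.035, 0.0027, 30)]
```

```bash
python3 -m crank '[{"linear":[0,0,0],"dr":[0,0,0],"hand":0.3},{"linear":[0,0,0],"dr":[0,0,0],"hand":0.8},{"linear":[0,0,0],"dr":[0,0,0],"hand":0.8},{"linear":[0,0,0],"dr":[0,0,0],"hand":1},{"linear":[0,-0.02,0],"dr":[0,0,0],"hand":1},{"linear":[0,-0.05,0],"dr":[0,0,0],"hand":1},{"linear":[0,-0.09,0],"dr":[0,0,0],"hand":1},{"linear":[0,-0.11,0],"dr":[0,0,0],"hand":1},{"linear":[0,-0.11,0],"dr":[0,0,0],"hand":1}]'; python3 - <<'E'
from h import *
print(face(),obs()['q'].__repr__())
for c in CP:
    im=bot.read_camera(c); cv2.imwrite(f'pics/{c}5.png',im); print(c,prof(c,im,np.arange(.023,.06,.003)),'\n',prof(c,im,np.arange(.023,.034,.003),.003))
for a in range(-180,180,45): print(a,rel(target(0,.04,.134,a)))
E
```

```text
t: 9.33
eef_pos: [0.587, -0.1937, 0.2215]
tool_rot: [0.411, -0.067, 0.702, -0.578]
contact_force: [0.3, -1.8, 0.1]
gripper_width: 0.996
[-0.0002 -0.1173  0.1346] array([-0.32019223,  0.54096825,  1.06807789,  1.95568572, -1.14512842,
        1.14292998,  0.45066756])
side [(0.023, 0.0326, 2), (0.026, -0.0075, 1), (0.029, -0.0262, 2), (0.032, 0.0117, 2), (0.035, -0.0168, 1), (0.038, 0.0392, 1), (0.041, 0.0188, 2), (0.044, 0.0391, 2), (0.047, -0.0126, 1), (0.05, 0.0379, 1), (0.053, 0.011, 1), (0.056, 0.0225, 1), (0.059, 0.0046, 1)] 
 [(0.023, 0.0305, 2), (0.026, 0.0157, 1), (0.029, -0.0277, 2), (0.032, 0.009, 1)]
top [(0.023, 0.0073, 18), (0.026, 0.0072, 18), (0.029, 0.0069, 19), (0.032, 0.0066, 23), (0.035, 0.0065, 27), (0.038, 0.0063, 24), (0.041, 0.0062, 25), (0.044, 0.0065, 27), (0.047, 0.0065, 31), (0.05, 0.007, 38), (0.053, 0.0067, 46), (0.056, 0.0071, 43), (0.059, 0.0062, 26)] 
 [(0.023, 0.0076, 15), (0.026, 0.0074, 21), (0.029, 0.0072, 17), (0.032, 0.0069, 20)]
-180 (array([-0.0003,  0.0149, -0.1545]), array([0. , 0.2, 0.1]))
-135 (array([-0.0003,  0.0149, -0.1545]), array([  0.1, -44.8,   0.1]))
-90 (array([-0.0003,  0.0149, -0.1545]), array([  0.1, -89.8,   0.1]))
-45 (array([-0.0003,  0.0149, -0.1545]), array([ 1.000e-01, -1.348e+02,  0.000e+00]))
0 (array([-0.0003,  0.0149, -0.1545]), array([   0.2, -179.8,   -0. ]))
45 (array([-0.0003,  0.0149, -0.1545]), array([-1.000e-01,  1.352e+02,  1.000e-01]))
90 (array([-0.0003,  0.0149, -0.1545]), array([-0.1, 90.2,  0.1]))
135 (array([-0.0003,  0.0149, -0.1545]), array([-0. , 45.2,  0.1]))
```

```bash
python3 -m crank '[{"linear":[0,0.015,-0.04],"dr":[0,-7,0],"hand":1},{"linear":[0,0.015,-0.08],"dr":[0,-14,0],"hand":1},{"linear":[0,0.015,-0.12],"dr":[0,-21,0],"hand":1},{"linear":[0,0.015,-0.155],"dr":[0,-28,0],"hand":1},{"linear":[0,0.015,-0.155],"dr":[0,-35,0],"hand":1},{"linear":[0,0.015,-0.155],"dr":[0,-42,0],"hand":1},{"linear":[0,0.015,-0.155],"dr":[0,-49,0],"hand":1},{"linear":[0,0.015,-0.155],"dr":[0,-56,0],"hand":1},{"linear":[0,0.015,-0.155],"dr":[0,-63,0],"hand":1},{"linear":[0,0.015,-0.155],"dr":[0,-63,0],"hand":1}]'; python3 - <<'E'
from h import *
print(face(),obs()['q'].__repr__())
out=[]
for c in CP:
    im=cv2.imread(f'pics/{c}0.png'); 
    x,y=(proj(c,fx(V,0,.04,.034))-20).astype(int)
    z=cv2.resize(im[y:y+40,x:x+40],(400,400),interpolation=cv2.INTER_CUBIC)
    for h,r,col in((.044,.0195,(0,255,0)),(.02,.0195,(0,255,255)),(.044,.001,(0,0,255))):
        P=np.array([proj(c,fx(V,r*np.cos(a),.04+r*np.sin(a),h)) for a in np.linspace(0,6.28,40)])
        cv2.polylines(z,[((P-[x,y]+.5)*10).astype(np.int32)],True,col,1)
    out.append(z)
cv2.imwrite('pics/c6.png',np.hstack(out))
E
```

```text
t: 10.27
eef_pos: [0.4904, -0.0668, 0.2031]
tool_rot: [0.719, -0.362, 0.384, -0.453]
contact_force: [-0.0, 0.2, -1.0]
gripper_width: 0.999
[-0.0006  0.0419  0.1136] array([-0.59571985,  0.18746974,  1.00319887,  2.2764258 , -0.97865386,
        0.76951948,  1.3667323 ])
```

View pics/c6.png

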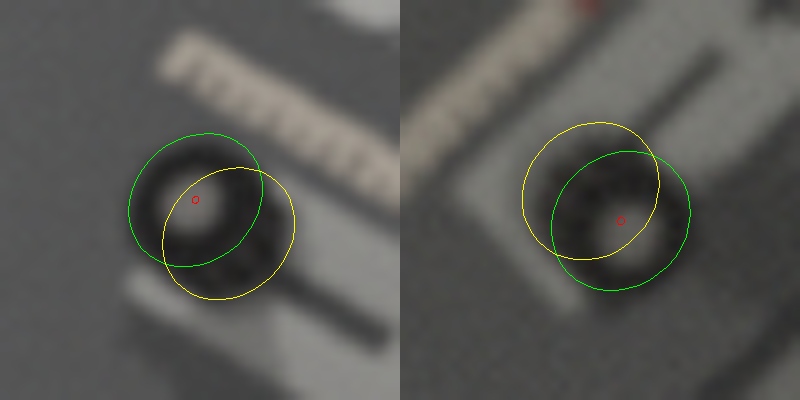

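```bash
python3 - <<'E'
from h import *
d={"side":np.array([-.2,.7]),"top":np.array([.8,1.1])}
m={c:proj(c,fx(V,0,.04,.044))+d[c] for c in d}
for h in(.044,):
    r=least_squares(lambda v:np.concatenate([proj(c,fx(V,v[0],v[1],h))-m[c] for c in m]),[0,.04]); print(r.x,r.fun)
print(rel(target(r.x[0]*.8,.04,.035,117)))
E
```

```text
[-0.00285591  0.03983555] [-0.37504366  0.17849345 -0.12989427 -0.42116344]
(array([ 0.0025,  0.0976, -0.0001]), array([  0.2, 126.5,   0.3]))
```

```bash
python3 -m crank '[{"linear":[0.0025,0.025,0],"dr":[0,0,0],"hand":1},{"linear":[0.0025,0.05,0],"dr":[0,0,0],"hand":1},{"linear":[0.0025,0.075,0],"dr":[0,0,0],"hand":1},{"linear":[0.0025,0.088,0],"dr":[0,0,0],"hand":1},{"linear":[0.0025,0.097,0],"dr":[0,0,0],"hand":1},{"linear":[0.0025,0.097,0],"dr":[0,0,0],"hand":1},{"linear":[0.0025,0.097,0],"dr":[0,0,0],"hand":1}]';  python3 -m crank '[{"linear":[0,0,0],"dr":[0,0,0],"hand":0.2},{"linear":[0,0,0],"dr":[0,0,0],"hand":0.1},{"linear":[0,0,0],"dr":[0,0,0],"hand":0},{"linear":[0,0,0],"dr":[0,0,0],"hand":-0.1},{"linear":[0,0,0],"dr":[0,0,0],"hand":-1},{"linear":[0,0,0],"dr":[0,0,0],"hand":-1},{"linear":[0,0,0],"dr":[0,0,0],"hand":-1},{"linear":[0,0,0],"dr":[0,0,0],"hand":-1}]' 50; python3 - <<'E'
from h import *
print(rel(target(-.0023,.04,.035,117)),face(),obs()['q'].__repr__(),obs()['torque'])
E
```

```text
t: 10.85
eef_pos: [0.5273, -0.0386, 0.1183]
tool_rot: [0.717, -0.361, 0.387, -0.455]
contact_force: [0.6, -0.4, -0.8]
gripper_width: 1.0
t: 11.52
eef_pos: [0.5274, -0.0392, 0.1199]
tool_rot: [0.718, -0.36, 0.385, -0.455]
contact_force: [-5.0, -1.7, 6.6]
gripper_width: 0.443
(array([-0.0014,  0.0025, -0.0007]), array([1.000e-01, 1.262e+02, 2.000e-01])) [-0.0023  0.0384  0.0185] array([-0.41608011,  0.41244593,  0.75323157,  2.28683398, -1.34665249,
        0.7201672 ,  1.64567248]) [-0.22249603  0.83699354  0.35367277]
```

```bash
cat >> h.py <<'E'
def st():
    o=obs(); r=rot(o["tool_rot"]); t0=target(0,.04,.035,117)[1]
    print('t',o["t"],'rel',(t0.inv()*r).as_rotvec(degrees=True).round(1),'face',face(),'f_tool',r.inv().apply(o["contact_force"]).round(1),'tq_tool',r.inv().apply(o["torque"]).round(2),'w',o["gripper_width"],'q',np.round(o["q"],2))
E
python3 -c "from h import *; st()"
python3 -m crank '[{"linear":[0,0,0],"dr":[0,6,0],"hand":-1},{"linear":[0,0,0],"dr":[0,12,0],"hand":-1},{"linear":[0,0,0],"dr":[0,18,0],"hand":-1},{"linear":[0,0,0],"dr":[0,24,0],"hand":-1},{"linear":[0,0,0],"dr":[0,30,0],"hand":-1},{"linear":[0,0,0],"dr":[0,35,0],"hand":-1},{"linear":[0,0,0],"dr":[0,40,0],"hand":-1},{"linear":[0,0,0],"dr":[0,40,0],"hand":-1}]' ; python3 -c "from h import *; st()"
```

```text
t 11.5167 rel [-1.000e-01 -1.262e+02 -2.000e-01] face [-0.0023  0.0384  0.0185] f_tool [-1.3 -8.2 -1.8] tq_tool [-0.92 -0.12  0.1 ] w 0.4428654392226868 q [-0.42  0.41  0.75  2.29 -1.35  0.72  1.65]
t: 12.18
eef_pos: [0.5267, -0.0391, 0.1196]
tool_rot: [0.541, -0.182, 0.609, -0.551]
contact_force: [-7.5, -1.4, 7.6]
gripper_width: 0.44
t 12.1833 rel [ -0.  -85.9  -0.2] face [-0.0029  0.039   0.0185] f_tool [ 0.2 -9.9 -4.3] tq_tool [-1.47  0.14 -0.58] w 0.4396344006478379 q [-0.43  0.42  0.77  2.29 -1.35  0.73  0.95]
```

```bash
python3 -m crank '[{"linear":[0,0,0],"dr":[0,6,0],"hand":-1},{"linear":[0,0,0],"dr":[0,12,0],"hand":-1},{"linear":[0,0,0],"dr":[0,18,0],"hand":-1},{"linear":[0,0,0],"dr":[0,24,0],"hand":-1},{"linear":[0,0,0],"dr":[0,30,0],"hand":-1},{"linear":[0,0,0],"dr":[0,30,0],"hand":-1}]' ; python3 -c "from h import *; st()";  python3 -m crank '[{"linear":[0,0,0],"dr":[0,6,0],"hand":-1},{"linear":[0,0,0],"dr":[0,12,0],"hand":-1},{"linear":[0,0,0],"dr":[0,18,0],"hand":-1},{"linear":[0,0,0],"dr":[0,20,0],"hand":-1},{"linear":[0,0,0],"dr":[0,20,0],"hand":-1}]' ; python3 -c "from h import *; st()"
```

```text
t: 12.68
eef_pos: [0.5263, -0.0387, 0.1196]
tool_rot: [0.365, -0.033, 0.729, -0.579]
contact_force: [-8.3, -1.1, 8.8]
gripper_width: 0.441
t 12.6833 rel [ -0.1 -55.8  -0.2] face [-0.0029  0.0396  0.0185] f_tool [  2.3 -11.2  -4.4] tq_tool [-1.46  0.07 -1.15] w 0.4414774096470887 q [-0.44  0.42  0.78  2.29 -1.35  0.73  0.43]
t: 13.1
eef_pos: [0.5262, -0.0383, 0.1197]
tool_rot: [0.234, 0.067, 0.781, -0.575]
contact_force: [-9.2, -1.0, 10.6]
gripper_width: 0.442
t 13.1 rel [ -0.1 -36.   -0.3] face [-0.0027  0.0399  0.0185] f_tool [  3.5 -13.   -4.2] tq_tool [-1.22  0.11 -1.48] w 0.44167092545488595 q [-0.44  0.42  0.78  2.29 -1.36  0.74  0.08]
```

```bash
sed -i "s/'w',o/'j7tq',round(o['joint_torque'][6],3),'w',o/" h.py; python3 -m crank '[{"linear":[0,0,0],"dr":[0,6,0],"hand":-1},{"linear":[0,0,0],"dr":[0,12,0],"hand":-1},{"linear":[0,0,0],"dr":[0,18,0],"hand":-1},{"linear":[0,0,0],"dr":[0,20,0],"hand":-1},{"linear":[0,0,0],"dr":[0,20,0],"hand":-1}]' ; python3 -c "from h import *; st()";  python3 -m crank '[{"linear":[0,0,0],"dr":[0,6,0],"hand":-1},{"linear":[0,0,0],"dr":[0,12,0],"hand":-1},{"linear":[0,0,0],"dr":[0,18,0],"hand":-1},{"linear":[0,0,0],"dr":[0,20,0],"hand":-1},{"linear":[0,0,0],"dr":[0,20,0],"hand":-1}]' ; python3 -c "from h import *; st()"
```

```text
t: 13.52
eef_pos: [0.5262, -0.038, 0.1198]
tool_rot: [0.095, 0.166, 0.81, -0.555]
contact_force: [-9.6, 0.5, 11.4]
gripper_width: 0.437
t 13.5167 rel [ -0.1 -16.1  -0.3] face [-0.0025  0.0401  0.0185] f_tool [  5.1 -13.3  -4.4] tq_tool [-0.78  0.11 -1.75] j7tq -0.476 w 0.43681204203371155 q [-0.44  0.42  0.79  2.29 -1.36  0.74 -0.27]
t: 13.93
eef_pos: [0.5263, -0.0378, 0.1199]
tool_rot: [-0.047, 0.259, 0.814, -0.517]
contact_force: [-9.9, 0.3, 12.2]
gripper_width: 0.439
t 13.9333 rel [-0.   3.9 -0.3] face [-0.0022  0.0403  0.0185] f_tool [  6.3 -14.2  -2.5] tq_tool [-0.26 -0.12 -1.96] j7tq -0.717 w 0.4390100474193392 q [-0.44  0.42  0.79  2.29 -1.36  0.74 -0.62]
```

```bash
python3 -m crank '[{"linear":[0,0,0],"dr":[0,5,0],"hand":-1},{"linear":[0,0,0],"dr":[0,10,0],"hand":-1},{"linear":[0,0,0],"dr":[0,10,0],"hand":-1},{"linear":[0,0,0],"dr":[0,10,0],"hand":-1}]' >/dev/null; python3 -c "from h import *; st()";  python3 -m crank '[{"linear":[0,0,0],"dr":[0,5,0],"hand":-1},{"linear":[0,0,0],"dr":[0,10,0],"hand":-1},{"linear":[0,0,0],"dr":[0,10,0],"hand":-1},{"linear":[0,0,0],"dr":[0,10,0],"hand":-1}]'>/dev/null ; python3 -c "from h import *; st()"
```

```text
t 14.2667 rel [-0.  13.8 -0.3] face [-0.0021  0.0403  0.0185] f_tool [  7.  -15.6  -1.8] tq_tool [ 0.08 -0.28 -1.93] j7tq -0.438 w 0.4439231519383873 q [-0.44  0.42  0.79  2.29 -1.36  0.74 -0.79]
t 14.6 rel [-0.  23.7 -0.3] face [-0.002   0.0404  0.0184] f_tool [  7.  -15.2  -0.4] tq_tool [ 0.35 -0.36 -1.92] j7tq -0.558 w 0.44353468938638985 q [-0.44  0.42  0.79  2.29 -1.36  0.74 -0.96]
```

```bash
python3 -m crank '[{"linear":[0,0,0],"dr":[0,5,0],"hand":-1},{"linear":[0,0,0],"dr":[0,10,0],"hand":-1},{"linear":[0,0,0],"dr":[0,10,0],"hand":-1},{"linear":[0,0,0],"dr":[0,10,0],"hand":-1}]' >/dev/null; python3 -c "from h import *; st()";  python3 -m crank '[{"linear":[0,0,0],"dr":[0,5,0],"hand":-1},{"linear":[0,0,0],"dr":[0,10,0],"hand":-1},{"linear":[0,0,0],"dr":[0,10,0],"hand":-1},{"linear":[0,0,0],"dr":[0,10,0],"hand":-1}]'>/dev/null ; python3 -c "from h import *; st()"
```

```text
t 14.9333 rel [ 0.  33.7 -0.3] face [-0.0018  0.0404  0.0185] f_tool [  7.2 -15.8   0. ] tq_tool [ 0.67 -0.53 -1.85] j7tq -0.679 w 0.4428600590826676 q [-0.44  0.42  0.79  2.29 -1.36  0.74 -1.14]
t 15.2667 rel [ 0.1 43.7 -0.3] face [-0.0018  0.0399  0.0185] f_tool [  6.2 -14.8   0.4] tq_tool [ 0.96 -0.61 -1.47] j7tq -0.787 w 0.4404341976380764 q [-0.45  0.42  0.79  2.29 -1.36  0.74 -1.31]
```

```bash
python3 -m crank '[{"linear":[0,0,0],"dr":[0,0,0],"hand":0.3},{"linear":[0,0,0],"dr":[0,0,0],"hand":0.8},{"linear":[0,0,0],"dr":[0,0,0],"hand":1},{"linear":[0,0,0],"dr":[0,0,0],"hand":1},{"linear":[0,-0.02,0],"dr":[0,0,0],"hand":1},{"linear":[0,-0.05,0],"dr":[0,0,0],"hand":1},{"linear":[0,-0.09,0],"dr":[0,0,0],"hand":1},{"linear":[0,-0.13,0],"dr":[0,0,0],"hand":1},{"linear":[0,-0.15,0],"dr":[0,0,0],"hand":1},{"linear":[0,-0.15,0],"dr":[0,0,0],"hand":1}]'; python3 -c "
from h import *
st()
print(rot(obs()['tool_rot']).inv().apply([-.12,.25,.1]))"
```

```text
t: 16.1
eef_pos: [0.4725, -0.0911, 0.2537]
tool_rot: [-0.319, 0.425, 0.749, -0.395]
contact_force: [0.5, -0.2, 0.1]
gripper_width: 1.0
t 16.1 rel [-0.2 43.9  0.3] face [-0.0008  0.0352  0.1722] f_tool [-0.4  0.1 -0.4] tq_tool [0.44 0.02 0.17] j7tq -1.49 w 0.9999755706445304 q [-0.67 -0.    1.07  2.24 -0.69  0.78 -1.85]
[ 0.28874753 -0.05073179 -0.03084069]
```

Back off sideways to clear both camera views.

```bash
python3 -m crank '[{"linear":[0.04,-0.007,-0.004],"dr":[0,0,0],"hand":1},{"linear":[0.08,-0.014,-0.008],"dr":[0,0,0],"hand":1},{"linear":[0.12,-0.021,-0.012],"dr":[0,0,0],"hand":1},{"linear":[0.16,-0.028,-0.017],"dr":[0,0,0],"hand":1},{"linear":[0.2,-0.035,-0.021],"dr":[0,0,0],"hand":1},{"linear":[0.24,-0.042,-0.025],"dr":[0,0,0],"hand":1},{"linear":[0.28,-0.05,-0.03],"dr":[0,0,0],"hand":1},{"linear":[0.28,-0.05,-0.03],"dr":[0,0,0],"hand":1},{"linear":[0.28,-0.05,-0.03],"dr":[0,0,0],"hand":1}]'; python3 - <<'E'
from h import *
st(); z=[]
for c in CP:
    im=bot.read_camera(c); cv2.imwrite(f'pics/{c}7.png',im); print(c,prof(c,im,np.arange(.023,.06,.003)),'\n',prof(c,im,np.arange(.023,.034,.003),.003))
    x,y=(267,193) if c=="side" else (264,174)
    z.append(cv2.resize(im[y-2:y+58,x-12:x+48],(400,400),interpolation=cv2.INTER_CUBIC))
cv2.imwrite('pics/c7.png',np.hstack(z))
E
```

```text
t: 16.85
eef_pos: [0.3766, 0.13, 0.3341]
tool_rot: [-0.325, 0.42, 0.747, -0.4]
contact_force: [0.3, -1.1, 1.8]
gripper_width: 1.001
t 16.85 rel [ 0.5 44.  -0.4] face [0.1021 0.2651 0.2056] f_tool [-0.8 -1.8 -0.7] tq_tool [ 0.43 -0.    0.21] j7tq 1.373 w 1.000931548292288 q [ 0.06 -0.33 -0.28  2.29 -0.48  0.76 -2.67]
side [(0.023, 0.0091, 6), (0.026, 0.0093, 17), (0.029, 0.0095, 30), (0.032, 0.0088, 28), (0.035, 0.0068, 30), (0.038, 0.0063, 41), (0.041, 0.0064, 35), (0.044, 0.0066, 35), (0.047, 0.0065, 34), (0.05, 0.0064, 37), (0.053, 0.0065, 56), (0.056, 0.0062, 72), (0.059, 0.0072, 73)] 
 [(0.023, 0.0074, 7), (0.026, 0.0075, 19), (0.029, 0.0077, 30), (0.032, 0.007, 27)]
top [(0.023, 0.0076, 18), (0.026, 0.0073, 18), (0.029, 0.0068, 22), (0.032, 0.0064, 27), (0.035, 0.0065, 32), (0.038, 0.0063, 30), (0.041, 0.0062, 29), (0.044, 0.0065, 32), (0.047, 0.0068, 36), (0.05, 0.007, 47), (0.053, 0.0068, 58), (0.056, 0.0072, 54), (0.059, 0.0063, 33)] 
 [(0.023, 0.0075, 16), (0.026, 0.0077, 20), (0.029, 0.0072, 19), (0.032, 0.0068, 24)]
```

View pics/c7.png

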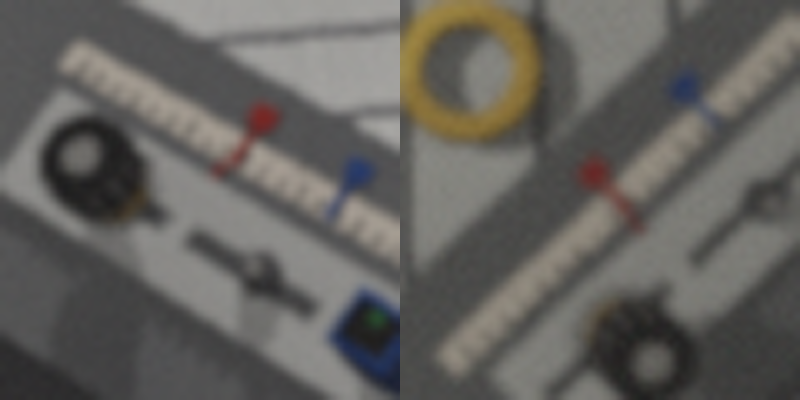

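```bash
python3 -c "
from h import *
print(bot.hand_in())"
```

```text
the job is handed in; nothing more can be done
None
```

I slid the bracket 24.5 mm along its bolts by the sensor head, so its pointer lines up with the red mark. I then turned the clamp knob about 170° clockwise in one grasp, let go, backed the arm away and handed the job in at about 17 s.

- **Pointer position:** after clamping, both cameras put the pointer about 1 mm past the red mark on the +y side, within the 3 mm allowed. It read the same before and after tightening.
- **Clamp tightness:** the wrist moment about the knob axis went from about +0.1 N m when free to about −0.6 N m. It rose steadily over the last 40 to 50° with no sign of slipping, which is well past the 0.3 N m for tight. The free reading was about 0.2 N m off from the stated knob friction, so this value is approximate. I could not measure the washer force directly. In the last picture the brass washer shows below the knob, at the bracket.
- **Disagreements:** the network's points for the knob and red mark were a few pixels off my geometric fit. I corrected the knob position by about 2.5 mm from the picture and measured the red mark by its colour.
- **Other things:** I saw no contact with the other objects on the table, but I did not measure their positions again at the end.

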